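# Load the sampler carousel pocket by pocket

## Robot

A 6-joint arm with a two-finger parallel gripper is mounted at the origin on a cart in front of the work surface, level with it; the furniture and walls round the work are solid. World frame = base frame: x ahead of the robot, y to its left, z up, the work surface at z = 0. Lengths are in m, angles in degrees, forces in N, time in s.
With the tool pointing down it reaches from about 0.25 to 0.725 m from the base axis. Payload 9.7 kg.
Tool frame: the origin (TCP) lies on the centre line of the jaws, within the pads' length; the fingertips stand tip_extent ahead of it and the grasp point (between the pads) lies 3 mm ahead of it (tip_extent is the distance from the TCP to the fingertips, in m); z points along the fingers, y is the line along which they close (so a half turn about z gives the same grasp; the last joint's range is limited). The gripper opens to 85 mm and grips with 20 to 120 N. Pads are 22 mm wide; open, the fingers measure 114 mm over their backs; the gripper's body (76 mm by 85 mm) begins 54 mm behind the grasp point. The pads swing forward as they close: fully open they stand 13 mm farther back than shut.
Start: joints at [73.167, 4.979, 10.078, 95.1, 0, 90], TCP at [0.159, 0.526, 0.253] pointing down, gripper open.
Joint ranges: [-179.16, 179.16], [-48.56, 103.87], [-65.8, 70.77], [-126.05, 130.52], [-82.76, 87.17], [-180, 180]. Speed limits (degrees/s): [127.2, 127.2, 147.25, 180, 180, 180].

## Interface

Orientations are given as [roll, pitch, yaw] about the fixed x, y, z axes, in that order (R = Rz(yaw) Ry(pitch) Rx(roll)).
In Python, from workcell import * gives the robot as it stands.
- The arm moves only by the tool servo_tool, never from a script. Its argument "rows" is a list of rows, each an object with "offset": the shift along the tool's x, y, z as a fraction of full scale, a list of three; "yaw": the turn about the tool's z as a fraction of full scale; "claw": the closure, from 0 (fully open) to 1 (shut). A call has 1 to 12 rows; each row is the pose to reach, as a shift and turn from the pose commanded when the call began, along the tool's axes at that moment, turning the shorter way round; what a row does not reach only later rows make up. Full scale, the value 1, is 0.1 m for a shift and pi rad for a turn. A row lasts 1/8 s, in which the tool goes at most 62.5 mm and 10.7 degrees, less where a joint would pass 70% of its speed; a pose out of reach is approached as far as the arm can. A call with a number of a shift or a turn outside -1 to 1 is refused whole. A call with a gripper value outside its range is refused whole. The fingers move at their own pace and stop on an object; "squeeze" is the grip in N (left out, the last holds). Time passes only in rows, so rows that repeat a pose let the fingers close. It gives the time, the measured TCP pose, the force, the opening and the grip force at its end, in the units of the state.
- get_obs(): the state, without advancing time (a new reading comes with each control period).
- camera(name): name is "scene" or "top"; returns (picture, depth): 384x512x3 uint8, red, green, blue; 384x512 float32, m along the optical axis (not along the pixel's ray), 0 where there is no reading.
- camera_info(name): a dict with "fx", "fy", "cx", "cy" (pixels), "cam_to_world" (4x4, takes a point from camera to world coordinates). Camera axes: x right, y up, looking along -z (the intrinsics and any distortion apply to the point x, -y, -z); pixel columns grow to the right and rows downward; lengths in m; the calibration is good to about 2 mm. A picture is of the moment at which its call begins. camera_info takes no time and is no camera call.
- job_done(): hands the job in; it is judged then, once.
The state is a dict: "time": time; "q": joint angles; "qd": joint speeds; "joint_efforts": joint torques, N m; "ee_pos": TCP position; "tcp_rot": TCP orientation; "wrist_force": force on the tool from outside, world axes, zero at the start; "torque": the same for the moment, N m; "opening": finger opening in m; "grasp_force": force on a finger pad.
Only numpy, scipy, OpenCV 4.12 (cv2) and the standard library are available. Lean on these libraries where they do the work, as an engineer would, in place of code of your own. Each camera call takes 0.05 s, during which the arm holds its last target. There are 200 camera calls.

## Task

Load the small carousel through the gap in its fence: first slide the short jar fully home into pocket 1 (the one-dot pocket, which roughly faces the gap), then turn the star wheel a quarter turn by one of its posts so that pocket 2 faces the gap, and slide the taller capped bottle fully home into pocket 2. Push the two containers along the worktop, never lifting them or tipping them over; leave both upright and leave the label roll and the dish where they are.

Things in the scene. Friction and masses are not known exactly. Their poses are not given: they have to be found in the camera images.
- carousel: Fixed base, bolted down; origin on the wheel's axis at worktop level, z up. Round aluminium fence 30 mm high, inner radius 85, outer 91 mm; its one gap, 94 mm clear between 10 mm wide, 34 mm high end posts at the flared ends, is centred on the base's -x. Bolt-down tabs reach 109 mm radius. No floor plate: containers slide on the bare worktop all the way in.
- loading_point (a point): Fixed point of the base at worktop level on the centre line of the gap, 54 mm from the wheel's axis (base frame x = -54 mm): the place of a pocket's centre when that pocket faces the gap.
- wheel (a joint): Angle of the white star wheel, rad, positive anticlockwise from above: 0 = pocket 1 faces the gap, 1.571 = pocket 2 does. Range -0.5 to 2.1; light friction. Wheel 4 to 44 mm high (cap on the axis to 57), hub radius 32 mm, four square arms between the pockets. Each pocket is a straight slot 50 mm wide, open outward and upward, its sides ending 60 mm out along its centre line.
- pocket_1 (a point): Centre of pocket 1 on the wheel (one black dot on the hub beside it), at worktop level, 54 mm from the axis; moves with the wheel. A container is fully home when its side touches the hub, its centre then about 53 mm from the axis.
- pocket_2 (a point): Centre of pocket 2 on the wheel (two dots), same kind; the next pocket clockwise from above after pocket 1.
- turning_post (a point): Top centre of the upright steel turning post (12 mm diameter, from 44 to 72 mm high) on the wheel's arm between pockets 1 and 2, 60 mm from the axis; moves with the wheel. The three other arms carry equal posts.
- sample_jar: The short pale jar with a white lid, 42 mm diameter, 48 mm high, 0.1 kg; origin at the centre of its underside, z up its axis. Loose, standing on the worktop.
- reagent_bottle: The taller white reagent bottle with a screw cap, body 43 mm diameter up to 68 mm, cap 28 mm diameter, 84 mm high in all, 85 g; origin at the centre of its underside, z up its axis. Loose, standing on the worktop; it tips if pushed high, so push within about 20 mm of its foot. It stands toward the front edge; the like bottles by the monitor stay.
- label_roll: Bystander: roll of labels lying flat, 66 mm diameter, 30 mm high; origin at the centre of its underside.
- petri_dish: Bystander: clear flat round dish, the one behind the work left of the carousel, 92 mm diameter, 16 mm high; origin at the centre of its underside.
Mind the look-alikes: they are no part of the job. What is shaped like the reagent_bottle but orange or yellow is not meant.

How it is judged (in metres and radians):
On the way:
1. The jar is home in pocket 1 while the bottle is still outside the carousel (horizontal distance between sample_jar and pocket_1 below 0.012 m and horizontal distance between reagent_bottle and carousel above 0.1 m), for 0.2 s.
At the end, for the whole second after the job is handed in: The jar's centre is within 12 mm of the centre of pocket 1 and the bottle's within 12 mm of the centre of pocket 2, both upright (within 0.15 rad) on the worktop and at rest, and the wheel is at rest (horizontal distance between sample_jar and pocket_1 below 0.012 m and horizontal distance between reagent_bottle and pocket_2 below 0.012 m and angle between each of sample_jar, reagent_bottle's own z axis and vertical below 0.15 rad and height (world z) of each of sample_jar, reagent_bottle below 0.012 m and linear speed of each of sample_jar, reagent_bottle below 0.02 m/s and velocity of joint wheel between -0.05 and 0.05 rad/s); the robot touches nothing.
It fails at once if The jar or the bottle is lifted (origin more than 15 mm up) (height (world z) of any of sample_jar, reagent_bottle above 0.015 m).
It fails at once if The jar or the bottle is tipped by more than 0.6 rad (angle between any of sample_jar, reagent_bottle's own z axis and vertical above 0.6 rad).
It fails at once if The label roll or the dish is moved by more than 20 mm (distance of any of label_roll, petri_dish from where it was at the start of the episode above 0.02 m).
It also fails if it takes over 72 s, if anything falls off the work surface, if the arm or the gripper's body presses on something with over 40 N, if the wrist force passes 120 N, or if a joint passes its speed limit or range.

## Working session

There is one attempt and no reset: what is moved stays moved. The work goes in short steps, Python scripts to look and compute and a tool call to move; the robot and the scene stay as the last step left them, time stands still between calls to the robot, and variables do not carry over. Pictures are saved under pics/ and viewed, at most 10 in all, crops included, and the job is handed in when it is done.

Besides the shell and the picture viewer there is one more tool, called after "Emit:" as a command line: name --argument value ..., lists and objects as JSON in quotes. servo_tool: Moves the arm, as the interface text tells. Its arguments: {"type":"object","properties":{"rows":{"type":"array"},"squeeze":{"type":"number"}},"required":["rows"]}

```bash
mkdir -p pics; python3 - <<'E'
from workcell import *
import cv2,numpy as np
o=get_obs(); print({k:np.round(v,3).tolist() for k,v in o.items()})
for n in("scene","top"):
    p,d=camera(n); np.savez(f"{n}0.npz",p=p,d=d); cv2.imwrite(f"pics/{n}0.png",p[:,:,::-1])
    i=camera_info(n); print(n,{k:np.round(v,4).tolist() for k,v in i.items()})
E
```

```text
{'time': 0.0, 'q': [73.164, 5.012, 10.033, 95.1, 0.002, 90.0], 'qd': [-0.012, -0.056, -0.037, 0.038, -0.006, -0.031], 'joint_efforts': [0.001, -52.039, 46.481, 0.016, 0.0, 0.0], 'ee_pos': [0.159, 0.526, 0.253], 'tcp_rot': [-179.922, -0.002, 163.164], 'wrist_force': [0.807, 0.111, 0.294], 'torque': [0.008, -0.03, -0.028], 'grasp_force': 0.0, 'opening': 0.086}
scene {'fx': 450.3835, 'fy': 450.3835, 'cx': 265.1395, 'cy': 198.6829, 'cam_to_world': [[0.8344, 0.3784, -0.4008, 0.0975], [-0.5512, 0.5752, -0.6044, -0.5474], [0.0018, 0.7252, 0.6885, 0.8485], [0.0, 0.0, 0.0, 1.0]]}
top {'fx': 466.386, 'fy': 466.386, 'cx': 252.3687, 'cy': 182.8612, 'cam_to_world': [[0.0002, 0.9963, -0.0855, 0.4257], [-0.9999, 0.0016, 0.0159, 0.1485], [0.016, 0.0855, 0.9962, 1.3168], [0.0, 0.0, 0.0, 1.0]]}
```

```bash
ls; python3 -c "
import workcell;print([x for x in dir(workcell) if x[0]!='_'])"
```

```text
pics
scene0.npz
top0.npz
['PlanningError', 'camera', 'camera_info', 'get_obs', 'job_done', 'tip_extent']
```

View pics/top0.png

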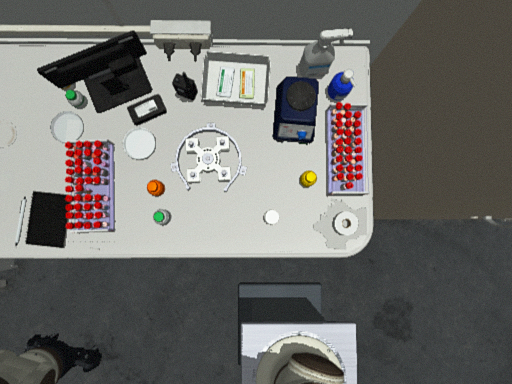

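View pics/scene0.png

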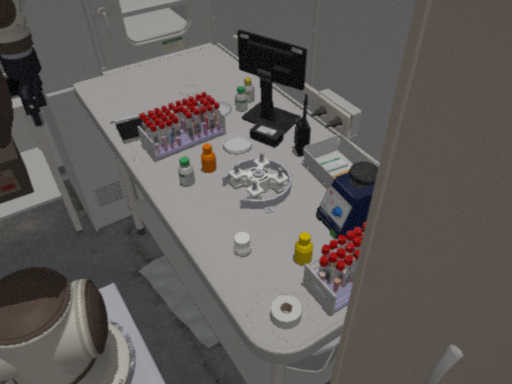

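The top view shows the carousel at about (208,158) with its gap facing down (towards the robot). The jar's white lid is at (271,217), the bottle's green cap at (162,217), the roll at (346,223) and the dish at (140,144). The orange and yellow bottles at (155,187) and (309,178) are look-alikes. Next I'll measure these.

```bash
cat > h.py <<'E'
from workcell import *
import cv2,numpy as np
def ray(n,u,v,z):
    i=camera_info(n);T=np.array(i["cam_to_world"])
    d=T[:3,:3]@np.array([(u-i["cx"])/i["fx"],-(v-i["cy"])/i["fy"],-1.]);o=T[:3,3]
    return (o+d*(z-o[2])/d[2])[:2]
def cloud(n,d):
    i=camera_info(n);T=np.array(i["cam_to_world"]);v,u=np.indices(d.shape)
    P=np.stack([(u-i["cx"])/i["fx"]*d,-(v-i["cy"])/i["fy"]*d,-d],-1)
    return P@T[:3,:3].T+T[:3,3]
def fitc(P):
    A=np.c_[2*P,np.ones(len(P))];s=np.linalg.lstsq(A,(P**2).sum(1),rcond=None)[0]
    return s[:2],np.sqrt(s[2]+s[0]**2+s[1]**2)
E
python3 - <<'E'
from h import *
print("tip",tip_extent if not callable(tip_extent) else [tip_extent(x) for x in()])
for n in("top","scene"):
    z=np.load(n+"0.npz");p,d=z["p"],z["d"];W=cloud(n,d)
    np.save(n+"W.npy",W)
    boxes=dict(jar=(258,204,285,230),bottle=(148,206,176,228)) if n=="top" else dict(jar=(230,230,256,256),bottle=(175,153,198,188))
    for k,(a,b,c,e) in boxes.items():
        w=W[b:e,a:c];m=(w[...,2]>.012)&(d[b:e,a:c]>0)
        q=w[m];t=q[q[:,2]>np.percentile(q[:,2],97)-.006]
        (c0,r)=cv2.minEnclosingCircle(t[:,:2].astype(np.float32))
        print(n,k,m.sum(),"z",np.percentile(q[:,2],[5,50,98]).round(4),"topc",np.round(c0,4),"r",round(r,4),"n",len(t),"median",np.median(t[:,:2],0).round(4))
z=np.load("top0.npz");
cv2.imwrite("pics/car.png",cv2.resize(z["p"][115:235,145:285,::-1],None,fx=5,fy=5,interpolation=cv2.INTER_CUBIC))
E
```

```text
tip 0.022
top jar 180 z [0.0155 0.0468 0.0527] topc [0.4432 0.0751] r 0.0186 n 105 median [0.4416 0.0751]
top bottle 227 z [0.0261 0.0578 0.0878] topc [0.4433 0.3755] r 0.0129 n 63 median [0.4436 0.3756]
scene jar 332 z [0.0137 0.0438 0.0503] topc [0.4446 0.0748] r 0.0204 n 163 median [0.4435 0.0739]
scene bottle 357 z [0.0165 0.0515 0.0852] topc [0.4445 0.3742] r 0.0144 n 59 median [0.4432 0.3733]
```

View pics/car.png

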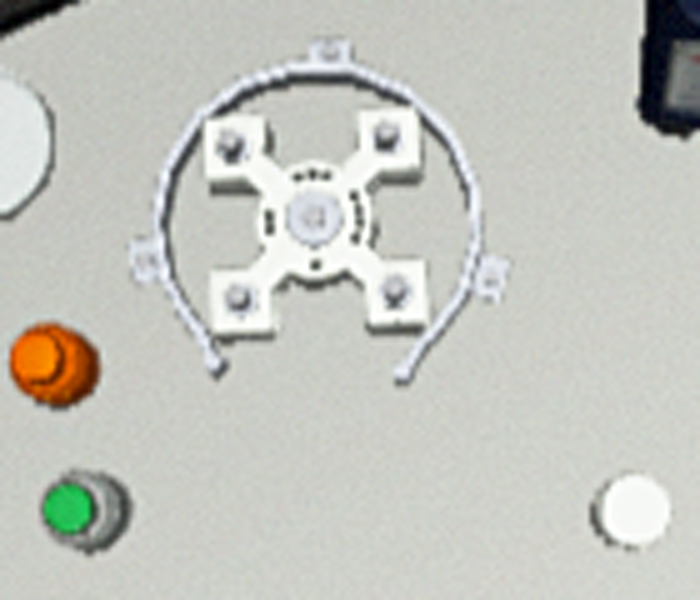

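The crop shows pocket 1 (one dot, 316,264) facing the gap and pocket 2 (two dots, 269,222) on the left (+y). The post tops are at (231,146), (387,136), (239,298) and (397,291), and the fence end posts at (218,367) and (403,375).

```bash
python3 - <<'E'
from h import *
f=lambda x,y,z:ray("top",145+(x+.5)/5-.5,115+(y+.5)/5-.5,z)
ps=[f(231,144,.072),f(387,134,.072),f(239,296,.072),f(397,289,.072)]
e=[f(218,366,.034),f(403,374,.034)]
c=np.mean(ps,0);print("posts",np.round(ps,4).tolist(),"centre",c.round(4),"r",[round(float(np.linalg.norm(p-c)),4) for p in ps])
m=np.mean(e,0);g=m-c;print("ends",np.round(e,4).tolist(),"span",np.linalg.norm(e[0]-e[1]).round(4))
b=np.degrees(np.arctan2(*(-(e[0]-e[1]))[::1])) 
print("gap dir mid",np.degrees(np.arctan2(g[1],g[0])), "perp to ends", np.degrees(np.arctan2((e[0]-e[1])[1],(e[0]-e[1])[0]))+90)
print("post angles",[round(float(np.degrees(np.arctan2(*(p-c)[::-1]))),1) for p in ps])
for n in("top","scene"):
    W=np.load(n+"W.npy");q=W.reshape(-1,3);r=np.hypot(*(q[:,:2]-c).T)
    s=q[(r>.082)&(r<.095)&(q[:,2]>.024)&(q[:,2]<.036)]
    print(n,"fence",len(s),fitc(s[:,:2]))
    s=q[(r<.03)&(q[:,2]>.053)&(q[:,2]<.062)];print("cap",len(s),s.mean(0))
    for p in ps:
        s=q[(np.hypot(*(q[:,:2]-p).T)<.012)&(q[:,2]>.062)&(q[:,2]<.08)];print(len(s),s.mean(0).round(4) if len(s) else 0,end=' ')
    print()
print("hub cap",f(315,214,.057))
print("jar lid",f(634,510,.048),"bottle cap",f(69,508,.084))
print("roll",ray("top",346,223,.03),"dish",ray("top",140,144,.016),"orange",f(40,357,.084))
E
```

```text
posts [[0.6389, 0.2945], [0.6446, 0.2105], [0.5566, 0.2892], [0.5606, 0.2047]] centre [0.6002 0.2497] r [0.0592, 0.0593, 0.0588, 0.06]
ends [[0.5219, 0.3046], [0.5176, 0.2028]] span 0.1019
gap dir mid 177.14574178843847 perp to ends 177.5954025790209
post angles [49.1, -41.4, 137.8, -131.3]
top fence 377 (array([0.60197585, 0.25118654]), np.float64(0.08891016109908724))
cap 35 [0.60178084 0.25042525 0.05549761]
16 [0.6431 0.2956 0.0697] 16 [0.647  0.211  0.0695] 17 [0.5579 0.2909 0.0697] 15 [0.5629 0.2064 0.0703] 
scene fence 347 (array([0.6019935 , 0.25014315]), np.float64(0.0891025058218004))
cap 33 [0.6025299  0.24823042 0.05523793]
21 [0.6423 0.2936 0.0693] 21 [0.6482 0.2093 0.0694] 21 [0.558  0.2892 0.0689] 19 [0.5627 0.2046 0.0699] 
hub cap [0.60313638 0.25016396]
jar lid [0.44271233 0.07650082] bottle cap [0.44314593 0.37582371]
roll [ 0.42543798 -0.13038138] dish [0.64639265 0.44341068] orange [0.52275583 0.39249039]
```

Emit:
servo_tool --rows '[{"offset": [-0.5,-0.5,0],"yaw": 0.06,"claw": 0.65},{"offset": [-1,-1,0],"yaw": 0.12,"claw": 0.65},{"offset": [-1,-1,0],"yaw": 0.18,"claw": 0.65},{"offset": [-1,-1,0],"yaw": 0.24,"claw": 0.65},{"offset": [-1,-1,0],"yaw": 0.3,"claw": 0.65},{"offset": [-1,-1,0],"yaw": 0.36,"claw": 0.65},{"offset": [-1,-1,0],"yaw": 0.42,"claw": 0.65},{"offset": [-1,-1,0],"yaw": 0.461,"claw": 0.65},{"offset": [-1,-1,0],"yaw": 0.461,"claw": 0.65}]'

```text
time: 1.23
ee_pos: [0.226, 0.4017, 0.253]
tcp_rot: [-180.0, 0.0, 80.2]
wrist_force: [0.0, 0.5, -0.4]
opening: 0.0296
grasp_force: 0.0
```

Emit:
servo_tool --rows '[{"offset": [-0.45,0.35,0],"yaw": 0,"claw": 0.65},{"offset": [-0.9,0.7,0],"yaw": 0,"claw": 0.65},{"offset": [-0.9,0.7,0],"yaw": 0,"claw": 0.65},{"offset": [-0.9,0.7,0],"yaw": 0,"claw": 0.65}]'

```text
time: 1.72
ee_pos: [0.2797, 0.3012, 0.2533]
tcp_rot: [-180.0, -0.0, 80.3]
wrist_force: [0.2, 0.3, -0.3]
opening: 0.0298
grasp_force: 0.0
```

Emit:
servo_tool --rows '[{"offset": [-0.45,0.35,0],"yaw": 0,"claw": 0.65},{"offset": [-0.9,0.7,0],"yaw": 0,"claw": 0.65},{"offset": [-0.9,0.7,0],"yaw": 0,"claw": 0.65},{"offset": [-0.9,0.7,0],"yaw": 0,"claw": 0.65}]'

```text
time: 2.22
ee_pos: [0.3331, 0.2014, 0.2531]
tcp_rot: [-180.0, -0.0, 80.3]
wrist_force: [-0.2, 0.4, -0.1]
opening: 0.0302
grasp_force: 0.0
```

Emit:
servo_tool --rows '[{"offset": [-0.4,0.33,0],"yaw": 0,"claw": 0.65},{"offset": [-0.8,0.65,0],"yaw": 0,"claw": 0.65},{"offset": [-0.8,0.65,0],"yaw": 0,"claw": 0.65}]'

```text
time: 2.6
ee_pos: [0.3844, 0.1102, 0.2529]
tcp_rot: [-180.0, 0.0, 80.2]
wrist_force: [0.1, 0.8, -0.2]
opening: 0.0296
grasp_force: 0.0
```

Emit:
servo_tool --rows '[{"offset": [-0.4,0.33,0.2],"yaw": 0,"claw": 0.65},{"offset": [-0.8,0.65,0.5],"yaw": 0,"claw": 0.65},{"offset": [-0.8,0.65,0.8],"yaw": 0,"claw": 0.65},{"offset": [-0.8,0.65,1.0],"yaw": 0,"claw": 0.65},{"offset": [-0.8,0.65,1.0],"yaw": 0,"claw": 0.65}]'

```text
time: 3.22
ee_pos: [0.4333, 0.0226, 0.1519]
tcp_rot: [-179.8, 0.0, 80.4]
wrist_force: [0.5, -0.1, 0.7]
opening: 0.03
grasp_force: 0.0
```

```bash
python3 - <<'E'
from h import *
p,d=camera("scene");o=get_obs();print(o["ee_pos"],o["tcp_rot"],tip_extent)
i=camera_info("scene");T=np.array(i["cam_to_world"])
W=cloud("scene",d);m=(np.hypot(W[...,0]-o["ee_pos"][0],W[...,1]-o["ee_pos"][1])<.07)&(W[...,2]>.03)&(d>0)
print("lowest tool pts z",np.sort(W[m][:,2])[:10].round(4), m.sum())
c=T[:3,:3].T@(np.array(o["ee_pos"])-T[:3,3]);u=i["cx"]+i["fx"]*c[0]/-c[2];v=i["cy"]-i["fy"]*c[1]/-c[2];print(u,v)
u0,v0=int(u)-60,int(v)-50
cv2.imwrite("pics/tip1.png",cv2.resize(p[max(v0,0):v0+120,u0:u0+140,::-1],None,fx=5,fy=5,interpolation=cv2.INTER_CUBIC));print(u0,v0)
p,d=camera("top");np.savez("top1.npz",p=p,d=d)
E
```

```text
[0.4338387 0.0224213 0.1532197] [-1.79940024e+02 -3.58360639e-04  8.03590370e+01] 0.022
lowest tool pts z [0.032  0.0323 0.0333 0.0338 0.034  0.0342 0.0353 0.0353 0.0353 0.0355] 12599
248.86518340903078 221.82884342165215
188 171
```

View pics/tip1.png

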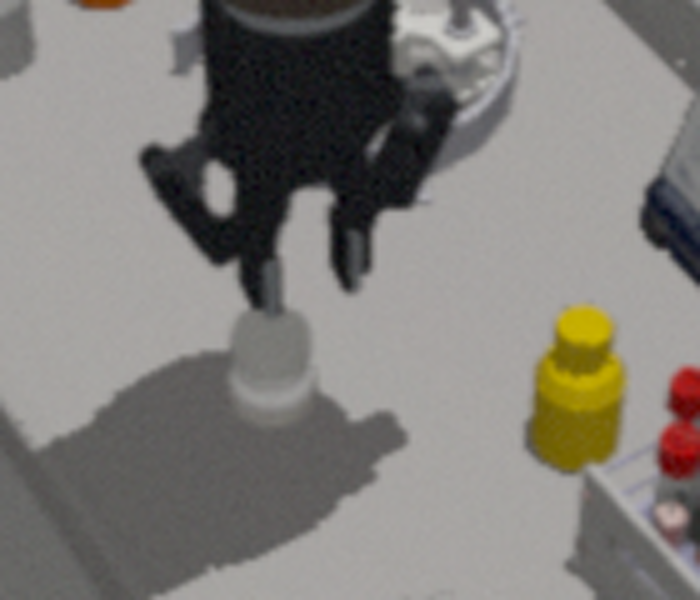

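The crop shows the gripper over the far side of the jar, with fingertips at (265,305) and (350,290). The jar is untouched. I'll check the tip height from depth.

```bash
python3 - <<'E'
from h import *
p,d=camera("scene");W=cloud("scene",d);o=get_obs()
g=p.max(-1)<140
c=o["ee_pos"];psi=np.radians(o["tcp_rot"][2]);x=np.array([np.cos(psi),np.sin(psi)]);y=np.array([np.sin(psi),-np.cos(psi)])
L=np.stack([(W[...,:2]-c[:2])@x,(W[...,:2]-c[:2])@y,W[...,2]-c[2]],-1)
m=(abs(L[...,0])<.06)&(abs(L[...,1])<.1)&(L[...,2]>-.05)&(d>0)
for lo in np.arange(-.045,.10,.01):
    q=L[m&(L[...,2]>=lo)&(L[...,2]<lo+.01)]
    if len(q): print(round(lo*1e3),len(q),(q.min(0)*1e3).round(),(q.max(0)*1e3).round())
E
```

```text
-25 14 [-11. -21. -22.] [ 14.  18. -15.]
-15 52 [-13. -28. -15.] [13. 27. -5.]
-5 58 [-12. -29.  -5.] [11. 27.  5.]
5 52 [-12. -29.   5.] [11. 27. 15.]
15 60 [-15. -44.  15.] [10. 43. 25.]
25 151 [-14. -48.  25.] [12. 50. 35.]
35 128 [-17. -52.  35.] [17. 51. 45.]
45 142 [-19. -56.  45.] [12. 57. 55.]
55 142 [-19. -61.  55.] [10. 61. 65.]
65 193 [-20. -66.  65.] [11. 65. 75.]
75 304 [-21. -66.  75.] [13. 65. 85.]
85 104 [-21. -49.  85.] [ 9. 39. 95.]
95 30 [-13. -38.  95.] [  8.  38. 105.]
```

Emit:
servo_tool --rows '[{"offset": [0,0,0.4],"yaw": 0,"claw": 0.65},{"offset": [0,0,0.8],"yaw": 0,"claw": 0.65},{"offset": [0,0,1.0],"yaw": 0,"claw": 0.65},{"offset": [0,0,1.0],"yaw": 0,"claw": 0.65}]'

```text
time: 3.88
ee_pos: [0.4338, 0.0212, 0.053]
tcp_rot: [-179.9, 0.0, 80.2]
wrist_force: [0.6, -0.1, 0.6]
opening: 0.0299
grasp_force: 0.0
```

Emit:
servo_tool --rows '[{"offset": [0,0,0.1],"yaw": 0,"claw": 0.65},{"offset": [0,0,0.19],"yaw": 0,"claw": 0.65},{"offset": [0.12,0,0.19],"yaw": 0,"claw": 0.65},{"offset": [0.2,0,0.19],"yaw": 0,"claw": 0.65},{"offset": [0.26,0,0.19],"yaw": 0,"claw": 0.65},{"offset": [0.32,0,0.19],"yaw": 0,"claw": 0.65},{"offset": [0.4,0,0.19],"yaw": 0,"claw": 0.65},{"offset": [0.5,0,0.19],"yaw": 0,"claw": 0.65},{"offset": [0.6,0,0.19],"yaw": 0,"claw": 0.65},{"offset": [0.7,0,0.19],"yaw": 0,"claw": 0.65},{"offset": [0.8,0,0.19],"yaw": 0,"claw": 0.65},{"offset": [0.88,0,0.19],"yaw": 0,"claw": 0.65}]'

```text
time: 5.38
ee_pos: [0.4492, 0.1081, 0.0343]
tcp_rot: [-180.0, 0.0, 80.2]
wrist_force: [-0.6, -1.4, 1.5]
opening: 0.0298
grasp_force: 0.8
```

```bash
cat >> h.py <<'E'
def find(n,xy,r,z0,z1):
    p,d=camera(n);W=cloud(n,d)
    m=(np.hypot(W[...,0]-xy[0],W[...,1]-xy[1])<r)&(W[...,2]>z0)&(W[...,2]<z1)&(d>0)&(p.min(-1)>100)
    return W[m],p
E
python3 - <<'E'
from h import *
o=get_obs();print(o["ee_pos"],o["wrist_force"])
c=o["ee_pos"][:2];psi=np.radians(o["tcp_rot"][2]);e=c+.026*np.array([np.cos(psi),np.sin(psi)])
print("expected",e)
q,p=find("scene",e,.04,.043,.055);print(len(q),cv2.minEnclosingCircle(q[:,:2].astype(np.float32)))
q,p=find("top",e,.04,.04,.058);print(len(q),cv2.minEnclosingCircle(q[:,:2].astype(np.float32)) if len(q) else 0)
E
```

```text
[0.44921262 0.10809959 0.0342573 ] [-0.60162596 -1.39905331  1.46508881]
expected [0.45363826 0.13372016]
42 ((0.45623326301574707, 0.11987078189849854), 0.013863982632756233)
0 0
```

Emit:
servo_tool --rows '[{"offset": [0.08,0,0],"yaw": 0,"claw": 0.65},{"offset": [0.18,0,0],"yaw": 0,"claw": 0.65},{"offset": [0.28,0,0],"yaw": 0,"claw": 0.65},{"offset": [0.38,0,0],"yaw": 0,"claw": 0.65},{"offset": [0.48,0,0],"yaw": 0,"claw": 0.65},{"offset": [0.58,0,0],"yaw": 0,"claw": 0.65},{"offset": [0.68,0,0],"yaw": 0,"claw": 0.65},{"offset": [0.78,0,0],"yaw": 0,"claw": 0.65},{"offset": [0.86,0,0],"yaw": 0,"claw": 0.65},{"offset": [0.94,0,0],"yaw": 0,"claw": 0.65},{"offset": [1.0,0,0],"yaw": 0,"claw": 0.65}]'

```text
time: 6.85
ee_pos: [0.4662, 0.2064, 0.0342]
tcp_rot: [-180.0, 0.0, 80.2]
wrist_force: [-0.7, -0.5, 0.9]
opening: 0.0298
grasp_force: 0.4
```

Emit:
servo_tool --rows '[{"offset": [0.05,0,0],"yaw": 0,"claw": 0.65},{"offset": [0.1,0,0],"yaw": 0,"claw": 0.65},{"offset": [0.1,0,0],"yaw": 0,"claw": 0.65},{"offset": [0,0,0],"yaw": 0,"claw": 0.65},{"offset": [-0.3,0,0],"yaw": 0,"claw": 0.65},{"offset": [-0.7,0,0],"yaw": 0,"claw": 0.65},{"offset": [-0.8,0,0],"yaw": 0,"claw": 0.65}]'

```text
time: 7.72
ee_pos: [0.452, 0.1251, 0.0343]
tcp_rot: [-180.0, 0.0, 80.1]
wrist_force: [-0.1, -0.4, 0.1]
opening: 0.0296
grasp_force: 0.0
```

```bash
python3 - <<'E'
from h import *
o=get_obs();print(o["ee_pos"],o["wrist_force"],o["q"])
for n in("scene","top"):
    q,p=find(n,(.471,.242),.035,.041,.056);print(n,len(q),cv2.minEnclosingCircle(q[:,:2].astype(np.float32)) if len(q) else 0,np.median(q,0))
cv2.imwrite("pics/top2.png",cv2.resize(p[100:230,140:300,::-1],None,fx=4,fy=4,interpolation=cv2.INTER_CUBIC))
E
```

```text
[0.4519808  0.1250975  0.03433746] [-0.05741808 -0.40788013  0.09239058] [ 1.54760773e+01 -4.45238140e+00 -2.37289785e+01  7.07298211e+01
 -9.37666375e-03  1.15413750e+02]
scene 37 ((0.462170273065567, 0.24461814761161804), 0.0168802160769701) [0.45958332 0.24459788 0.04840823]
top 149 ((0.47189733386039734, 0.2403290569782257), 0.018864573910832405) [0.47142023 0.24052922 0.04693702]
```

View pics/top2.png

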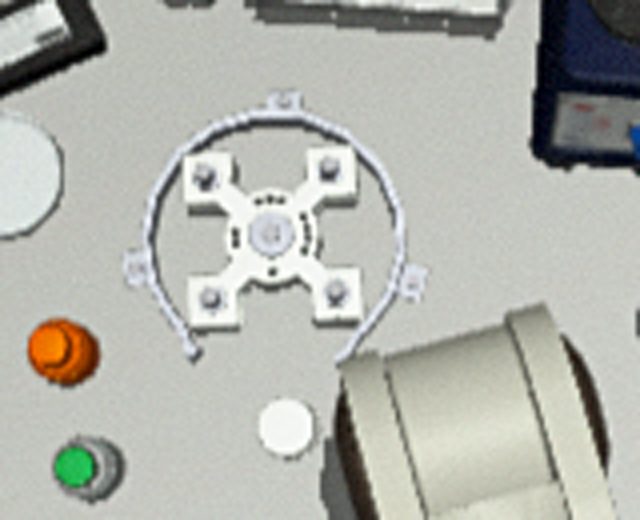

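The picture shows the jar upright at (287,428), in front of the gap and in line with the one-dot pocket. The bottle at (75,467) hasn't moved. Next: swing behind the jar and push it in.

Emit:
servo_tool --rows '[{"offset": [0,-0.2,-0.4],"yaw": -0.05,"claw": 0.65},{"offset": [0,-0.4,-0.6],"yaw": -0.1,"claw": 0.65},{"offset": [0.3,-0.55,-0.6],"yaw": -0.16,"claw": 0.65},{"offset": [0.6,-0.55,-0.6],"yaw": -0.22,"claw": 0.65},{"offset": [0.9,-0.55,-0.6],"yaw": -0.28,"claw": 0.65},{"offset": [1,-0.55,-0.6],"yaw": -0.34,"claw": 0.65},{"offset": [1,-0.55,-0.6],"yaw": -0.4,"claw": 0.65},{"offset": [1,-0.55,-0.6],"yaw": -0.46,"claw": 0.65},{"offset": [1,-0.55,-0.6],"yaw": -0.52,"claw": 0.65},{"offset": [1,-0.55,-0.6],"yaw": -0.577,"claw": 0.65},{"offset": [1,-0.55,-0.6],"yaw": -0.577,"claw": 0.65},{"offset": [1,-0.55,-0.6],"yaw": -0.577,"claw": 0.65}]'

```text
time: 9.32
ee_pos: [0.4154, 0.2355, 0.0943]
tcp_rot: [180.0, 0.0, -176.2]
wrist_force: [-0.4, -0.1, 0.2]
opening: 0.0298
grasp_force: 0.0
```

Emit:
servo_tool --rows '[{"offset": [0,0.025,0.3],"yaw": 0,"claw": 0.65},{"offset": [0,0.025,0.6],"yaw": 0,"claw": 0.65},{"offset": [-0.1,0.025,0.6],"yaw": 0,"claw": 0.65},{"offset": [-0.2,0.025,0.6],"yaw": 0,"claw": 0.65},{"offset": [-0.27,0.025,0.6],"yaw": 0,"claw": 0.65},{"offset": [-0.34,0.025,0.6],"yaw": 0,"claw": 0.65},{"offset": [-0.42,0.025,0.6],"yaw": 0,"claw": 0.65},{"offset": [-0.5,0.025,0.6],"yaw": 0,"claw": 0.65},{"offset": [-0.58,0.025,0.6],"yaw": 0,"claw": 0.65},{"offset": [-0.66,0.025,0.6],"yaw": 0,"claw": 0.65},{"offset": [-0.74,0.025,0.6],"yaw": 0,"claw": 0.65}]'

```text
time: 10.7
ee_pos: [0.4895, 0.2428, 0.0344]
tcp_rot: [180.0, -0.0, -176.0]
wrist_force: [-4.2, -0.9, 4.5]
opening: 0.0295
grasp_force: 2.9
```

Emit:
servo_tool --rows '[{"offset": [-0.06,0,0],"yaw": 0,"claw": 0.65},{"offset": [-0.12,0,0],"yaw": 0,"claw": 0.65},{"offset": [-0.18,0,0],"yaw": 0,"claw": 0.65},{"offset": [-0.24,0,0],"yaw": 0,"claw": 0.65},{"offset": [-0.29,0,0],"yaw": 0,"claw": 0.65},{"offset": [-0.33,0,0],"yaw": 0,"claw": 0.65},{"offset": [-0.35,0,0],"yaw": 0,"claw": 0.65},{"offset": [-0.35,0,0],"yaw": 0,"claw": 0.65}]'

```text
time: 11.7
ee_pos: [0.5244, 0.2453, 0.0344]
tcp_rot: [180.0, 0.0, -176.0]
wrist_force: [-2.9, -0.4, 5.0]
opening: 0.0302
grasp_force: 2.7
```

Emit:
servo_tool --rows '[{"offset": [0.1,0,0],"yaw": 0,"claw": 0.65},{"offset": [0.4,0,0],"yaw": 0,"claw": 0.65},{"offset": [0.8,0,0],"yaw": 0,"claw": 0.65},{"offset": [0.9,0,-0.5],"yaw": 0,"claw": 0.65},{"offset": [0.9,0,-0.9],"yaw": 0,"claw": 0.65}]'

```text
time: 12.32
ee_pos: [0.4329, 0.2386, 0.1253]
tcp_rot: [-180.0, 0.0, -175.9]
wrist_force: [0.7, 0.5, 0.7]
opening: 0.0298
grasp_force: 0.0
```

```bash
cat >> h.py <<'E'
def posts(p,crop=(145,115)):
    pass
E
python3 - <<'E'
from h import *
o=get_obs();print(o["ee_pos"],o["wrist_force"])
c=np.array([.602,.25])
p,d=camera("top");W=cloud("top",d)
m=(np.hypot(W[...,0]-c[0],W[...,1]-c[1])<.072)&(W[...,2]>.062)&(W[...,2]<.08)&(d>0)
n,l,s,ce=cv2.connectedComponentsWithStats(m.astype(np.uint8))
for k in range(1,n):
    if s[k,4]>5:
        w=W[l==k].mean(0)[:2];print("post",w.round(4),s[k,4],np.degrees(np.arctan2(*(w-c)[::-1])).round(1))
m=(np.hypot(W[...,0]-.549,W[...,1]-.247)<.03)&(W[...,2]>.0445)&(W[...,2]<.058)&(d>0);q=W[m]
print("jar",m.sum(),cv2.minEnclosingCircle(q[:,:2].astype(np.float32)),np.median(q,0))
cv2.imwrite("pics/top3.png",cv2.resize(p[100:230,140:300,::-1],None,fx=4,fy=4,interpolation=cv2.INTER_CUBIC))
E
```

```text
[0.43294156 0.23862446 0.12526855] [0.72063928 0.46166681 0.69395062]
post [0.6473 0.211 ] 15 -40.7
post [0.6429 0.2954] 16 48.0
post [0.5625 0.2063] 16 -132.1
post [0.5578 0.2906] 16 137.4
jar 127 ((0.5520985126495361, 0.2481951266527176), 0.0290805846452713) [0.55043994 0.24421531 0.0473532 ]
```

View pics/top3.png

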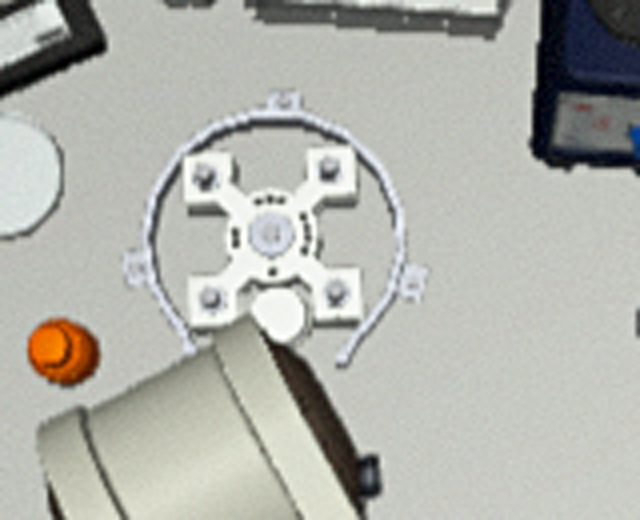

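The picture shows the jar's lid at (281,314), touching the hub between the two lower posts, and its measured position is home within about 4 mm. Next I'll cage the post between pockets 1 and 2, at (210,298).

Emit:
servo_tool --rows '[{"offset": [-0.4,0.13,0],"yaw": 0.055,"claw": 0.7},{"offset": [-0.8,0.26,0],"yaw": 0.11,"claw": 0.7},{"offset": [-1,0.33,0],"yaw": 0.165,"claw": 0.7},{"offset": [-1,0.33,0],"yaw": 0.22,"claw": 0.7},{"offset": [-1,0.33,0],"yaw": 0.258,"claw": 0.7},{"offset": [-1,0.33,0],"yaw": 0.258,"claw": 0.7},{"offset": [-1,0.33,0],"yaw": 0.258,"claw": 0.7}]'

```text
time: 13.25
ee_pos: [0.5315, 0.2788, 0.1241]
tcp_rot: [-180.0, 0.0, 137.8]
wrist_force: [0.1, -0.6, 0.3]
opening: 0.0254
grasp_force: 0.0
```

Emit:
servo_tool --rows '[{"offset": [-0.12,0.26,0],"yaw": 0,"claw": 0.7},{"offset": [-0.12,0.26,0],"yaw": 0,"claw": 0.7},{"offset": [-0.12,0.26,0.1],"yaw": 0,"claw": 0.7},{"offset": [-0.12,0.26,0.2],"yaw": 0,"claw": 0.7},{"offset": [-0.12,0.26,0.3],"yaw": 0,"claw": 0.7},{"offset": [-0.12,0.26,0.4],"yaw": 0,"claw": 0.7},{"offset": [-0.12,0.26,0.49],"yaw": 0,"claw": 0.7},{"offset": [-0.12,0.26,0.49],"yaw": 0,"claw": 0.7},{"offset": [-0.12,0.26,0.49],"yaw": 0,"claw": 0.8},{"offset": [-0.12,0.26,0.49],"yaw": 0,"claw": 0.81},{"offset": [-0.12,0.26,0.49],"yaw": 0,"claw": 0.81}]'

```text
time: 14.62
ee_pos: [0.5581, 0.29, 0.0756]
tcp_rot: [180.0, 0.0, 137.6]
wrist_force: [0.3, -0.2, 0.1]
opening: 0.0165
grasp_force: 0.0
```

```bash
python3 - <<'E'
from h import *
o=get_obs();print(o["ee_pos"],o["wrist_force"],o["opening"],o["grasp_force"])
psi=np.radians(o["tcp_rot"][2]);X=np.array([np.cos(psi),np.sin(psi)]);Y=np.array([np.sin(psi),-np.cos(psi)])
c=np.array([.602,.2498]);p0=np.array(o["ee_pos"][:2]);r=np.linalg.norm(p0-c);a0=np.degrees(np.arctan2(*(p0-c)[::-1]));print(r,a0)
for k,a in enumerate(np.linspace(a0,222.4,13)):
    q=c+.06*np.array([np.cos(np.radians(a)),np.sin(np.radians(a))]);w=(q-p0)/.1
    print(k,round(a,1),(w@X).round(3),(w@Y).round(3),"yaw",round(-(a-a0)/180,3),q.round(3))
E
```

```text
[0.55814175 0.29003897 0.07564597] [ 0.32657434 -0.1961054   0.11463402] 0.016483817187822252 0.0
0.05952075835994844 137.4643079161688
0 137.5 0.005 0.0 yaw -0.0 [0.558 0.29 ]
1 144.5 0.0 -0.074 yaw -0.039 [0.553 0.285]
2 151.6 -0.013 -0.147 yaw -0.079 [0.549 0.278]
3 158.7 -0.035 -0.217 yaw -0.118 [0.546 0.272]
4 165.8 -0.066 -0.285 yaw -0.157 [0.544 0.265]
5 172.9 -0.105 -0.348 yaw -0.197 [0.542 0.257]
6 179.9 -0.152 -0.405 yaw -0.236 [0.542 0.25 ]
7 187.0 -0.205 -0.457 yaw -0.275 [0.542 0.242]
8 194.1 -0.264 -0.502 yaw -0.315 [0.544 0.235]
9 201.2 -0.328 -0.539 yaw -0.354 [0.546 0.228]
10 208.2 -0.396 -0.568 yaw -0.393 [0.549 0.221]
11 215.3 -0.468 -0.588 yaw -0.433 [0.553 0.215]
12 222.4 -0.541 -0.599 yaw -0.472 [0.558 0.209]
```

Emit:
servo_tool --rows '[{"offset": [0.0,-0.07,0],"yaw": -0.04,"claw": 0.81},{"offset": [-0.013,-0.147,0],"yaw": -0.08,"claw": 0.81},{"offset": [-0.035,-0.217,0],"yaw": -0.118,"claw": 0.81},{"offset": [-0.066,-0.285,0],"yaw": -0.157,"claw": 0.81},{"offset": [-0.105,-0.348,0],"yaw": -0.197,"claw": 0.81},{"offset": [-0.152,-0.405,0],"yaw": -0.236,"claw": 0.81},{"offset": [-0.205,-0.457,0],"yaw": -0.275,"claw": 0.81},{"offset": [-0.264,-0.502,0],"yaw": -0.315,"claw": 0.81},{"offset": [-0.328,-0.539,0],"yaw": -0.354,"claw": 0.81},{"offset": [-0.396,-0.568,0],"yaw": -0.393,"claw": 0.81},{"offset": [-0.468,-0.588,0],"yaw": -0.433,"claw": 0.81},{"offset": [-0.541,-0.599,0],"yaw": -0.472,"claw": 0.81}]'

```text
time: 16.12
ee_pos: [0.5577, 0.2095, 0.0757]
tcp_rot: [180.0, 0.1, -137.2]
wrist_force: [0.7, 2.2, 0.6]
opening: 0.0163
grasp_force: 1.0
```

Emit:
servo_tool --rows '[{"offset": [0,-0.02,0],"yaw": 0,"claw": 0.81},{"offset": [0,-0.02,0],"yaw": 0,"claw": 0.81},{"offset": [0,0,0],"yaw": 0,"claw": 0.7},{"offset": [0,0,0],"yaw": 0,"claw": 0.7},{"offset": [0,0,-0.2],"yaw": 0,"claw": 0.7},{"offset": [0,0,-0.6],"yaw": 0,"claw": 0.7},{"offset": [0,0,-1],"yaw": 0,"claw": 0.7},{"offset": [0,0,-1],"yaw": 0,"claw": 0.7}]'

```text
time: 17.12
ee_pos: [0.5588, 0.2098, 0.1789]
tcp_rot: [-179.9, 0.3, -137.5]
wrist_force: [0.5, 0.3, -0.8]
opening: 0.0258
grasp_force: 0.0
```

Emit:
servo_tool --rows '[{"offset": [-0.1,0.5,0],"yaw": -0.05,"claw": 0.65},{"offset": [-0.22,1,0],"yaw": -0.11,"claw": 0.65},{"offset": [-0.22,1,0],"yaw": -0.17,"claw": 0.65},{"offset": [-0.22,1,0],"yaw": -0.23,"claw": 0.65},{"offset": [-0.22,1,0],"yaw": -0.29,"claw": 0.65},{"offset": [-0.22,1,0],"yaw": -0.337,"claw": 0.65},{"offset": [-0.22,1,0],"yaw": -0.337,"claw": 0.65}]'

```text
time: 18.0
ee_pos: [0.5058, 0.2977, 0.1743]
tcp_rot: [179.9, -0.0, -76.8]
wrist_force: [-0.5, -0.6, 0.3]
opening: 0.03
grasp_force: 0.0
```

Emit:
servo_tool --rows '[{"offset": [-0.5,0.15,0],"yaw": 0,"claw": 0.65},{"offset": [-1,0.3,0],"yaw": 0,"claw": 0.65},{"offset": [-1,0.43,0],"yaw": 0,"claw": 0.65},{"offset": [-1,0.43,0],"yaw": 0,"claw": 0.65}]'

```text
time: 18.5
ee_pos: [0.4407, 0.3851, 0.1751]
tcp_rot: [180.0, -0.0, -76.8]
wrist_force: [0.7, 0.3, 0.3]
opening: 0.0301
grasp_force: 0.0
```

Emit:
servo_tool --rows '[{"offset": [-0.48,0,0],"yaw": 0,"claw": 0.65},{"offset": [-0.48,0,0],"yaw": 0,"claw": 0.65},{"offset": [-0.48,0,0.4],"yaw": 0,"claw": 0.65},{"offset": [-0.48,0,0.4],"yaw": 0,"claw": 0.65}]'

```text
time: 19.0
ee_pos: [0.4301, 0.4298, 0.1324]
tcp_rot: [179.7, -0.2, -76.9]
wrist_force: [-0.0, -1.0, 0.1]
opening: 0.0295
grasp_force: 0.0
```

```bash
python3 - <<'E'
from h import *
o=get_obs();print(o["ee_pos"],o["tcp_rot"])
c=np.array([.602,.25])
p,d=camera("top");W=cloud("top",d)
m=(np.hypot(W[...,0]-c[0],W[...,1]-c[1])<.072)&(W[...,2]>.062)&(W[...,2]<.08)&(d>0)
n,l,s,ce=cv2.connectedComponentsWithStats(m.astype(np.uint8))
for k in range(1,n):
    if s[k,4]>5:
        w=W[l==k].mean(0)[:2];print("post",w.round(4),s[k,4],np.degrees(np.arctan2(*(w-c)[::-1])).round(1))
cv2.imwrite("pics/top4.png",cv2.resize(p[100:230,140:300,::-1],None,fx=4,fy=4,interpolation=cv2.INTER_CUBIC))
p,d=camera("scene");W=cloud("scene",d)
m=(np.hypot(W[...,0]-.4438,W[...,1]-.3745)<.03)&(W[...,2]>.077)&(W[...,2]<.09)&(d>0);q=W[m]
if m.sum():print("bottle",m.sum(),cv2.minEnclosingCircle(q[:,:2].astype(np.float32)),np.median(q,0))
E
```

```text
[0.43005705 0.4297733  0.13240882] [179.74584396  -0.17994559 -76.90772848]
post [0.6467 0.2915] 17 42.9
post [0.6431 0.2068] 17 -46.4
post [0.562  0.2952] 18 131.5
post [0.5583 0.2111] 16 -138.3
bottle 63 ((0.44518160820007324, 0.3757844567298889), 0.01435643620789051) [0.4438087  0.37287312 0.08345653]
```

View pics/top4.png

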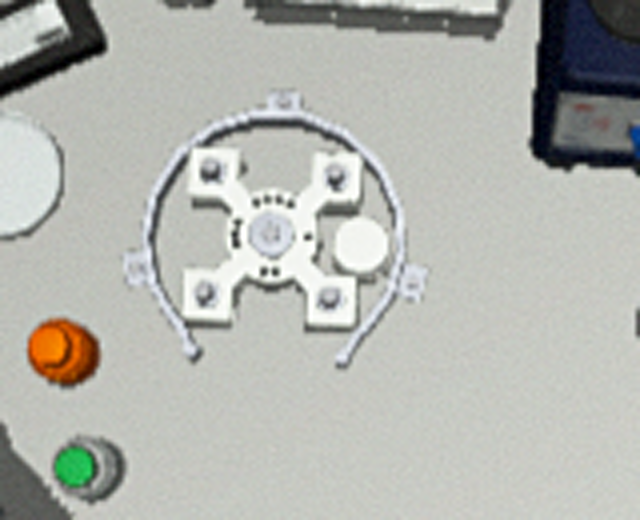

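The wheel is now aligned: two dots at (270,271) face the gap. The jar at (361,245) rode outward to the fence, so I'll measure how far.

```bash
python3 - <<'E'
from h import *
c=np.array([.602,.25]);a=np.radians(-92.6);pk=c+.054*np.array([np.cos(a),np.sin(a)])
for n in("top","scene"):
    p,d=camera(n);W=cloud(n,d)
    j=c+.061*np.array([np.cos(a),np.sin(a)])
    m=(np.hypot(W[...,0]-j[0],W[...,1]-j[1])<.024)&(W[...,2]>.0455)&(W[...,2]<.056)&(d>0)&(p.min(-1)>150)
    q=W[m];print(n,m.sum(),cv2.minEnclosingCircle(q[:,:2].astype(np.float32)),q.mean(0))
t=ray("top",140+(361.5)/4-.5,100+(245.5)/4-.5,.048);h=ray("top",140+(271)/4-.5,100+233.5/4-.5,.057)
print("lid",t,"hub",h,"rel",t-h,"dist",np.linalg.norm(t-h),"pocket",pk,"jar-pocket",t-h+c-pk)
E
```

```text
top 114 ((0.5962162017822266, 0.19026672840118408), 0.019063442945480347) [0.59586289 0.18961872 0.04808475]
scene 107 ((0.5967172384262085, 0.1910829246044159), 0.01926494389772415) [0.59657455 0.18991135 0.04842207]
lid [0.59495479 0.189866  ] hub [0.6018313  0.25110355] rel [-0.0068765  -0.06123755] dist 0.06162242991682814 pocket [0.5995504  0.19605559] jar-pocket [-0.0044269  -0.00729314]
```

Emit:
servo_tool --rows '[{"offset": [0,0,0.3],"yaw": 0,"claw": 0.65},{"offset": [0,0,0.6],"yaw": 0,"claw": 0.65},{"offset": [0,0,0.88],"yaw": 0,"claw": 0.65},{"offset": [0.06,0,0.94],"yaw": 0,"claw": 0.65},{"offset": [0.14,0,0.94],"yaw": 0,"claw": 0.65},{"offset": [0.21,0,0.94],"yaw": 0,"claw": 0.65},{"offset": [0.26,0,0.94],"yaw": 0,"claw": 0.65},{"offset": [0.3,0,0.94],"yaw": 0,"claw": 0.65},{"offset": [0.34,0,0.94],"yaw": 0,"claw": 0.65},{"offset": [0.39,0,0.94],"yaw": 0,"claw": 0.65},{"offset": [0.45,0,0.94],"yaw": 0,"claw": 0.65},{"offset": [0.5,0,0.94],"yaw": 0,"claw": 0.65}]'

```text
time: 20.7
ee_pos: [0.4419, 0.3831, 0.0415]
tcp_rot: [-180.0, 0.0, -76.8]
wrist_force: [-1.5, 2.0, 2.6]
opening: 0.03
grasp_force: 1.4
```

```bash
python3 - <<'E'
from h import *
o=get_obs();print(o["ee_pos"],o["tcp_rot"],o["wrist_force"])
p,d=camera("scene");W=cloud("scene",d)
h=cv2.cvtColor(p,cv2.COLOR_RGB2HSV);g=(h[...,0]>40)&(h[...,0]<85)&(h[...,1]>90)
m=g&(np.hypot(W[...,0]-.45,W[...,1]-.36)<.06)&(d>0);q=W[m];print(m.sum(),q.mean(0) if m.sum() else 0,q.max(0) if m.sum() else 0)
cv2.imwrite("pics/sc5.png",cv2.resize(p[90:230,120:300,::-1],None,fx=4,fy=4,interpolation=cv2.INTER_CUBIC))
E
```

```text
[0.44193155 0.38314505 0.04146696] [-1.79985919e+02  1.93846523e-02 -7.67704180e+01] [-1.48959573  2.02280348  2.64296576]
81 [0.44488025 0.35349598 0.08197085] [0.46064978 0.39362859 0.16382679]
```

View pics/sc5.png

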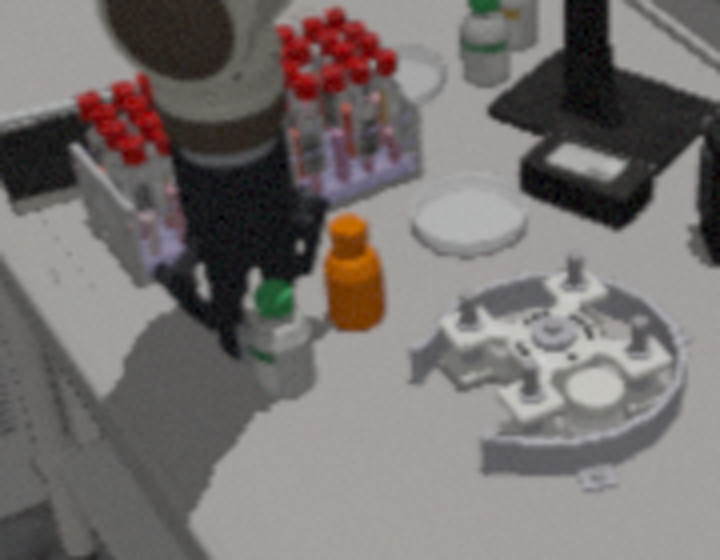

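The scene view shows the fingers behind the bottle (body about (285,350), cap (275,297)). It is upright or leaning very slightly, and well clear of the orange bottle. I'll back off, go a few mm lower and push more gently.

Emit:
servo_tool --rows '[{"offset": [-0.06,0,0],"yaw": 0,"claw": 0.65},{"offset": [-0.15,0,0.04],"yaw": 0,"claw": 0.65},{"offset": [-0.15,0,0.04],"yaw": 0,"claw": 0.65}]'

```text
time: 21.12
ee_pos: [0.4378, 0.3985, 0.0365]
tcp_rot: [179.9, -0.0, -76.7]
wrist_force: [0.5, -0.5, 0.8]
opening: 0.0299
grasp_force: 0.0
```

```bash
python3 - <<'E'
from h import *
o=get_obs();print(o["ee_pos"],o["tcp_rot"],o["wrist_force"])
p,d=camera("scene");W=cloud("scene",d);h=cv2.cvtColor(p,cv2.COLOR_RGB2HSV)
m=(h[...,0]>40)&(h[...,0]<85)&(h[...,1]>90)&(np.hypot(W[...,0]-.45,W[...,1]-.36)<.03)&(W[...,2]>.08)&(W[...,2]<.09)&(d>0)
q=W[m];print("cap top",m.sum(),q.mean(0),cv2.minEnclosingCircle(q[:,:2].astype(np.float32)))
s=(abs(W[...,0]-.447)<.035)&(abs(W[...,1]-.355)<.035)&(d>0)&(p.min(-1)>95)
for a,b in((.008,.02),(.02,.035),(.035,.05),(.05,.062)):
    q=W[s&(W[...,2]>a)&(W[...,2]<b)];print(a,len(q),fitc(q[:,:2]) if len(q)>20 else 0)
E
```

```text
[0.43782293 0.39848859 0.03648548] [ 1.79944911e+02 -3.37032020e-02 -7.67181591e+01] [ 0.51202583 -0.458244    0.7827076 ]
cap top 50 [0.44679097 0.3545158  0.08350702] ((0.44756773114204407, 0.3555314540863037), 0.014683411456644535)
0.008 41 (array([0.44667808, 0.35365829]), np.float64(0.01789474285764528))
0.02 66 (array([0.44806499, 0.35579309]), np.float64(0.01969384489231495))
0.035 41 (array([0.44795579, 0.35451701]), np.float64(0.01850364193060388))
0.05 80 (array([0.44735982, 0.35235898]), np.float64(0.014431505693133236))
```

Emit:
servo_tool --rows '[{"offset": [0.1,0,0],"yaw": 0,"claw": 0.65},{"offset": [0.15,0,0],"yaw": 0,"claw": 0.65},{"offset": [0.19,0,0],"yaw": 0,"claw": 0.65},{"offset": [0.24,0,0],"yaw": 0,"claw": 0.65},{"offset": [0.3,0,0],"yaw": 0,"claw": 0.65},{"offset": [0.37,0,0],"yaw": 0,"claw": 0.65},{"offset": [0.44,0,0],"yaw": 0,"claw": 0.65},{"offset": [0.51,0,0],"yaw": 0,"claw": 0.65},{"offset": [0.58,0,0],"yaw": 0,"claw": 0.65},{"offset": [0.65,0,0],"yaw": 0,"claw": 0.65},{"offset": [0.72,0,0],"yaw": 0,"claw": 0.65},{"offset": [0.79,0,0],"yaw": 0,"claw": 0.65}]'

```text
time: 22.68
ee_pos: [0.4566, 0.3206, 0.0373]
tcp_rot: [180.0, 0.0, -76.8]
wrist_force: [-0.5, 1.9, 0.8]
opening: 0.03
grasp_force: 0.4
```

Emit:
servo_tool --rows '[{"offset": [0.07,0,0],"yaw": 0,"claw": 0.65},{"offset": [0.14,0,0],"yaw": 0,"claw": 0.65},{"offset": [0.21,0,0],"yaw": 0,"claw": 0.65},{"offset": [0.28,0,0],"yaw": 0,"claw": 0.65},{"offset": [0.34,0,0],"yaw": 0,"claw": 0.65},{"offset": [0.39,0,0],"yaw": 0,"claw": 0.65},{"offset": [0.42,0,0],"yaw": 0,"claw": 0.65},{"offset": [0.42,0,0],"yaw": 0,"claw": 0.65},{"offset": [0.36,0,0],"yaw": 0,"claw": 0.65},{"offset": [0.1,0,0],"yaw": 0,"claw": 0.65},{"offset": [-0.3,0,0],"yaw": 0,"claw": 0.65},{"offset": [-0.3,0,0],"yaw": 0,"claw": 0.65}]'

```text
time: 24.18
ee_pos: [0.4488, 0.3526, 0.0371]
tcp_rot: [-180.0, 0.0, -76.6]
wrist_force: [-0.1, -0.2, -0.4]
opening: 0.03
grasp_force: 0.0
```

```bash
cat >> h.py <<'E'
def bottle(n,xy):
    p,d=camera(n);W=cloud(n,d);h=cv2.cvtColor(p,cv2.COLOR_RGB2HSV)
    m=(h[...,0]>40)&(h[...,0]<85)&(h[...,1]>90)&(np.hypot(W[...,0]-xy[0],W[...,1]-xy[1])<.05)&(d>0)&(W[...,2]>.07)
    q=W[m];q=q[q[:,2]>.078];print(n,m.sum(),q.mean(0).round(4) if len(q) else 0,cv2.minEnclosingCircle(q[:,:2].astype(np.float32)) if len(q) else 0)
    return p,W
E
python3 - <<'E'
from h import *
o=get_obs();print(o["ee_pos"],o["tcp_rot"],o["wrist_force"])
bottle("top",(.472,.256));bottle("scene",(.472,.256))
E
```

```text
[0.44881106 0.35256699 0.03711013] [-1.79997758e+02  1.97329909e-02 -7.66122360e+01] [-0.07329163 -0.21443681 -0.38707492]
top 68 [0.4706 0.2538 0.083 ] ((0.4708971679210663, 0.2539835572242737), 0.012456720694899559)
scene 74 [0.4694 0.2508 0.0836] ((0.4707282483577728, 0.2520645558834076), 0.012503971345722675)
```

Emit:
servo_tool --rows '[{"offset": [0,0.2,-0.5],"yaw": 0.05,"claw": 0.65},{"offset": [0,0.58,-0.9],"yaw": 0.1,"claw": 0.65},{"offset": [0.3,0.58,-0.9],"yaw": 0.16,"claw": 0.65},{"offset": [0.6,0.58,-0.9],"yaw": 0.22,"claw": 0.65},{"offset": [0.87,0.58,-0.9],"yaw": 0.28,"claw": 0.65},{"offset": [0.87,0.58,-0.9],"yaw": 0.34,"claw": 0.65},{"offset": [0.87,0.58,-0.9],"yaw": 0.4,"claw": 0.65},{"offset": [0.87,0.58,-0.9],"yaw": 0.46,"claw": 0.65},{"offset": [0.87,0.58,-0.9],"yaw": 0.52,"claw": 0.65},{"offset": [0.87,0.58,-0.9],"yaw": 0.578,"claw": 0.65},{"offset": [0.87,0.58,-0.9],"yaw": 0.578,"claw": 0.65},{"offset": [0.87,0.58,-0.9],"yaw": 0.578,"claw": 0.65}]'

```text
time: 25.78
ee_pos: [0.4131, 0.2519, 0.1273]
tcp_rot: [-180.0, 0.0, 179.4]
wrist_force: [0.5, -0.1, 0.1]
opening: 0.03
grasp_force: 0.0
```

Emit:
servo_tool --rows '[{"offset": [0,0.02,0.3],"yaw": 0,"claw": 0.65},{"offset": [0,0.02,0.6],"yaw": 0,"claw": 0.65},{"offset": [0,0.02,0.9],"yaw": 0,"claw": 0.65},{"offset": [-0.1,0.02,0.9],"yaw": 0,"claw": 0.65},{"offset": [-0.2,0.02,0.9],"yaw": 0,"claw": 0.65},{"offset": [-0.26,0.02,0.9],"yaw": 0,"claw": 0.65},{"offset": [-0.3,0.02,0.9],"yaw": 0,"claw": 0.65},{"offset": [-0.34,0.02,0.9],"yaw": 0,"claw": 0.65},{"offset": [-0.39,0.02,0.9],"yaw": 0,"claw": 0.65},{"offset": [-0.45,0.02,0.9],"yaw": 0,"claw": 0.65},{"offset": [-0.52,0.02,0.9],"yaw": 0,"claw": 0.65},{"offset": [-0.59,0.02,0.9],"yaw": 0,"claw": 0.65}]'

```text
time: 27.28
ee_pos: [0.4725, 0.2534, 0.0373]
tcp_rot: [-180.0, -0.0, 179.2]
wrist_force: [-1.9, 0.3, 2.2]
opening: 0.0301
grasp_force: 1.2
```

Emit:
servo_tool --rows '[{"offset": [-0.06,0,0],"yaw": 0,"claw": 0.65},{"offset": [-0.12,0,0],"yaw": 0,"claw": 0.65},{"offset": [-0.18,0,0],"yaw": 0,"claw": 0.65},{"offset": [-0.24,0,0],"yaw": 0,"claw": 0.65},{"offset": [-0.3,0,0],"yaw": 0,"claw": 0.65},{"offset": [-0.36,0,0],"yaw": 0,"claw": 0.65},{"offset": [-0.41,0,0],"yaw": 0,"claw": 0.65},{"offset": [-0.45,0,0],"yaw": 0,"claw": 0.65},{"offset": [-0.48,0,0],"yaw": 0,"claw": 0.65},{"offset": [-0.5,0,0],"yaw": 0,"claw": 0.65},{"offset": [-0.5,0,0],"yaw": 0,"claw": 0.65}]'

```text
time: 28.65
ee_pos: [0.5222, 0.2527, 0.0372]
tcp_rot: [-180.0, 0.0, 179.2]
wrist_force: [0.1, -0.4, 1.0]
opening: 0.0301
grasp_force: 0.7
```

Emit:
servo_tool --rows '[{"offset": [-0.01,0,0],"yaw": 0,"claw": 0.65},{"offset": [-0.02,0,0],"yaw": 0,"claw": 0.65},{"offset": [-0.02,0,0],"yaw": 0,"claw": 0.65},{"offset": [0.02,0,0],"yaw": 0,"claw": 0.65},{"offset": [0.2,0,0],"yaw": 0,"claw": 0.65},{"offset": [0.6,0,0],"yaw": 0,"claw": 0.65},{"offset": [1,0,0],"yaw": 0,"claw": 0.65},{"offset": [1,0,-0.5],"yaw": 0,"claw": 0.65},{"offset": [1,0,-1],"yaw": 0,"claw": 0.65}]'

```text
time: 29.78
ee_pos: [0.4208, 0.2538, 0.138]
tcp_rot: [-180.0, -0.1, 179.2]
wrist_force: [1.3, 0.5, -0.5]
opening: 0.0296
grasp_force: 0.0
```

Emit:
servo_tool --rows '[{"offset": [0.5,0,-0.3],"yaw": 0,"claw": 0.65},{"offset": [0.8,0,-0.6],"yaw": 0,"claw": 0.65},{"offset": [0.8,0,-0.6],"yaw": 0,"claw": 0.65},{"offset": [0.8,0,-0.6],"yaw": 0,"claw": 0.65}]'

```text
time: 30.28
ee_pos: [0.3422, 0.2553, 0.1968]
tcp_rot: [-180.0, 0.0, 179.2]
wrist_force: [-0.0, -0.1, -0.3]
opening: 0.03
grasp_force: 0.0
```

```bash
python3 - <<'E'
from h import *
o=get_obs();print(o["ee_pos"],o["time"])
c=np.array([.602,.25]);ang=[]
p,W=bottle("top",(.549,.252));bottle("scene",(.549,.252))
r=np.hypot(W[...,0]-c[0],W[...,1]-c[1])
m=(r<.072)&(W[...,2]>.062)&(W[...,2]<.076)
n,l,s,ce=cv2.connectedComponentsWithStats(m.astype(np.uint8))
for k in range(1,n):
    if s[k,4]>5:
        w=W[l==k].mean(0)[:2];print("post",w.round(4),s[k,4],np.degrees(np.arctan2(*(w-c)[::-1])).round(1))
m=(np.hypot(W[...,0]-.597,W[...,1]-.19)<.024)&(W[...,2]>.0455)&(W[...,2]<.056)&(p.min(-1)>150);q=W[m]
print("jar",m.sum(),cv2.minEnclosingCircle(q[:,:2].astype(np.float32)),q.mean(0))
cv2.imwrite("pics/top6.png",cv2.resize(p[100:230,140:300,::-1],None,fx=4,fy=4,interpolation=cv2.INTER_CUBIC))
E
```

```text
[0.34222498 0.25531029 0.19681788] 30.275
top 73 [0.5481 0.2517 0.0836] ((0.5480470657348633, 0.2520179748535156), 0.012871788814663887)
scene 71 [0.5464 0.2491 0.0835] ((0.5488343834877014, 0.25063320994377136), 0.013804600574076176)
post [0.6469 0.2911] 17 42.5
post [0.6436 0.2067] 15 -46.1
post [0.5624 0.2953] 16 131.1
post [0.5585 0.2107] 17 -138.0
jar 111 ((0.596521258354187, 0.1905268132686615), 0.01894407346844673) [0.59574694 0.19047924 0.04828794]
```

View pics/top6.png

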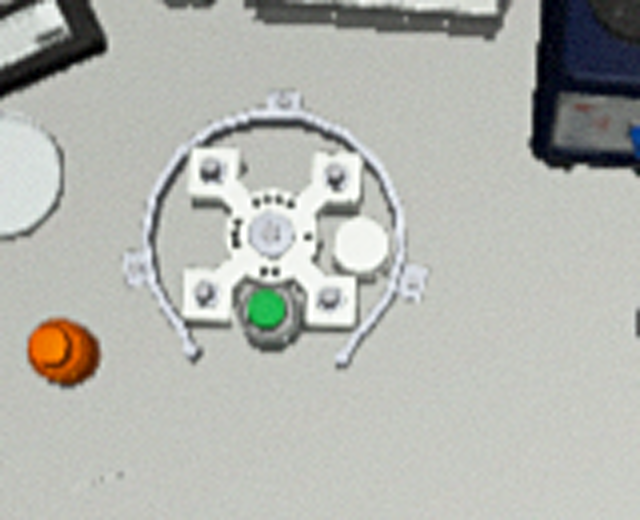

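The final picture shows the bottle (cap at 266,309) home in the two-dot pocket. The jar (361,245) is in pocket 1, about 7 mm from its centre against a 12 mm limit. Nothing touches the robot, so I'm handing in.

```bash
python3 -c "
from workcell import *
print(job_done())"
```

```text
the job is handed in; nothing more can be done
None
```

I handed the job in at about 30 s: by the last camera check the jar is about 7 mm from pocket 1's centre (it drifted outward during the turn; limit 12 mm), the bottle is home in pocket 2, both upright and the robot clear, but no verdict was returned.

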